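Roll the ink bottle into the taped bay

TASK

The ink bottle lying on its side needs its pigment stirred up: with fingertips on top of it, roll it across the table until it lies still in the bay between the two strips of tape, over neither strip and not sticking out past their ends, then take the hand away. Only push on its top: do not grip it, lift it or shove it from the side, and leave everything else where it stands.

Things in the scene. Friction and masses are not known exactly. Their poses are not given: they have to be found in the camera images.
- bottle: the bottle to roll: rigid, closed, white, LYING on its side, body 56 mm diameter x 100 mm, narrower neck and black cap jutting 26 mm past its +x end. Origin on the axis, mid-body, 28 mm above the table; x along it to the cap; z up at first, turning as it rolls. 0.16 kg. A few N on top rolls it; a finger on top goes twice as far, so soon passes it: use several strokes. Rolling free it slows at about 0.4 m/s2.
- bottle_foot (a point): centre of the bottle's flat bottom end, on its axis, 50 mm from the bottle's origin
- bottle_shoulder (a point): centre of the other end of the round body (where the neck begins), on the axis, 50 mm from the bottle's origin
- bay: taped bay: two parallel flat strips of white paper tape, each 340 x 15 mm, no thickness, 110 mm of bare mat between their inner edges. Origin at table height at the bay's middle; x along the strips, y across them (inner edges at y = +-55 mm). Left or right of the bottle, 105 to 155 mm off centre to centre, strips within 10 degrees of the bottle's axis.
- caps: fixed ink-cap holder, low aluminium block with 15 small filled caps, 130 x 75 mm, 27 mm tall, on the side of the bottle away from the bay. Origin under its centre
- cup_a: clear open plastic cup standing upright, 80 mm across the rim, 110 mm tall; loose bystander, origin under its centre
- cup_b: a second such cup, 80 mm across the rim, 110 mm tall; loose bystander, origin under its centre
- ink_a: white plastic ink bottle STANDING upright, 44 mm diameter, 110 mm tall, black cap; not the one to roll; loose bystander, origin under its centre
- jar: amber jar with a metal lid, standing, 68 mm diameter, 55 mm tall; loose bystander, origin under its centre
- cart_a: tiny needle cartridge lying on the table, about 59 x 14 x 12 mm, black and clear plastic with a steel tip at its +x end; loose bystander, origin on the table under its middle
- cart_b: tiny needle cartridge lying on the table, about 59 x 14 x 12 mm, black and clear plastic with a steel tip at its +x end; loose bystander, origin on the table under its middle
- cart_c: tiny needle cartridge lying on the table, about 59 x 14 x 12 mm, black and clear plastic with a steel tip at its +x end; loose bystander, origin on the table under its middle
Things that resemble listed ones, but are neither listed nor needed, are in the scene too. Leave any turquoise or yellow look-alike of the bottle alone.

How it is judged:
By the outcome, as a careful person would: the job done as asked, in the order asked, and still so for the second after the job is handed in, with the robot touching nothing.
It also fails if it takes over 48 s, if anything falls off the work surface, if the arm or the gripper's body presses on something with over 40 N, if the wrist force passes 120 N, or if a joint passes its speed limit or range.

ROBOT

A 7-joint arm with a two-finger parallel gripper is mounted at the origin on the work surface. World frame = base frame: x ahead of the robot, y to its left, z up, the work surface at z = 0. Lengths are in m, angles in rad, forces in N, time in s.
With the tool pointing down it reaches from about 0.425 to 0.975 m from the base axis. Payload 16.7 kg.
Tool frame: the origin (TCP) lies between the finger pads; the fingertips stand 8 mm ahead of it and the grasp point (between the pads) lies 11 mm behind it; z points along the fingers, y is the direction in which the jaws open and shut (so a half turn about z gives the same grasp; the last joint's range is limited). The gripper opens to 85 mm and grips with 20 to 120 N. Pads are 22 mm wide; open, the fingers measure 114 mm over their backs; the gripper's body (76 mm by 85 mm) begins 54 mm behind the grasp point. The pads swing forward as they close: fully open they stand 13 mm farther back than shut.
Start: joints at [1.095, 0.426, 0.074, 1.606, -0.034, 1.111, -0.067], TCP at [0.217, -0.639, 0.239] pointing down, gripper open.
Joint ranges: [-2.85, 2.85], [-0.5, 2.14], [-1.23, 1.37], [0.21, 2.46], [-1.02, 4.16], [0.16, 2.05], [-2.73, 2.73]. Speed limits (rad/s): [1.89, 1.89, 2.39, 2.39, 3.01, 3.01, 3.01].

INTERFACE

Orientations are given as [roll, pitch, yaw] about the fixed x, y, z axes, in that order (R = Rz(yaw) Ry(pitch) Rx(roll)).
In Python, from cell import r gives the robot as it stands.
- The arm moves only by the tool play_rows, never from a script. Its arguments are lists of equal length, an entry for each row: "rot": the turn, a rotation vector about the tool's x, y, z in degrees, a list of three; "xyz": the shift along the tool's x, y, z in mm, a list of three; "jaw": the finger opening in mm, from 0 to 85.4. A call has exactly 5 rows; each row shifts and turns the pose as measured when the row begins, along the tool's axes as they then stand; what a row does not reach is not made up. A row lasts 1/8 s, in which the tool goes at most 62.5 mm and 10.7 degrees, less where a joint would pass 70% of its speed; a pose out of reach is approached as far as the arm can. A call is refused whole if a number of a shift passes 62.5 or a number of a turn 10.7, either way. A call with a gripper value outside its range is refused whole. The fingers move at their own pace and stop on an object; "newtons" is the grip in N (left out, the last holds). Time passes only in rows, so rows that do not move let the fingers close, or fill a call up. It gives the time, the measured TCP pose, the force and the opening at its end, in the units of the state.
- r.observe(): the state, without advancing time (a new reading comes with each control period).
- r.get_image(name): name is "scene" or "top" or "wrist"; returns a dict with "pixels" (420x560x3 uint8, red, green, blue), "camera_matrix" (3x3 intrinsics, pixels), "dist" ([k1, k2, p1, p2, k3] as OpenCV has them; the pictures are not rectified), "camera_from_world" (4x4, takes a point from world to camera coordinates); the wrist camera has in their place "mount" (4x4, takes a point from camera to tool coordinates, whose origin is the TCP and whose axes are the flange's). Camera axes: x right, y up, looking along -z (the intrinsics and any distortion apply to the point x, -y, -z); pixel columns grow to the right and rows downward; lengths in m; the calibration is good to about 2 mm. A picture is of the moment at which its call begins: read the wrist's pose just before it. There is no depth.
- r.job_done(): hands the job in, once; it reports no verdict.
Trained networks look in a picture, given as the dict that the camera call returned (one of the last four; its "shot" number tells which), for a name from the list of things; names that differ only in an ending like _2 or _b are one class to them, and where a whole thing is asked for, a point or a joint stands for the part that bears it (a point fixed in the world has none). Each returns a list of dicts, best first, with "score" (0 to 1); they miss things now and then, are a little off and sometimes report something else, mostly with a low value. They report only what shows in the picture. A call takes as long as a camera call. They do not tell look-alikes from the thing itself.
- r.regions_of(picture, label): "region" (420x560 bool, what is visible of it) and "at" ([column, row] in pixels, amid what is visible of it).
The state is a dict: "time": time; "q": joint angles; "dq": joint speeds; "joint_torque": joint torques, N m; "ee_pos": TCP position; "tcp_rot": TCP orientation; "force": force on the tool from outside, world axes, zero at the start; "torque": the same for the moment, N m; "finger_gap": opening from 0.0 (shut) to 1.0 (fully open).
Only numpy, scipy, OpenCV 4.12 (cv2) and the standard library are available. Lean on these libraries where they do the work, as an engineer would, in place of code of your own. Each camera call takes 0.05 s, during which the arm holds its last target.

## Working session

There is one attempt and no reset: what is moved stays moved. The work goes in short steps, Python scripts to look and compute and a tool call to move; the robot and the scene stay as the last step left them, time stands still between calls to the robot, and variables do not carry over. Pictures are saved under pics/ and viewed, and the job is handed in when it is done.

Besides the shell and the picture viewer there is one more tool, called as name(argument=value, ...), one argument or row to a line, values as JSON. play_rows: Moves the arm, as the interface text tells. Its arguments: {"type":"object","properties":{"rot":{"type":"array","items":{"type":"array","items":{"type":"number"}}},"xyz":{"type":"array","items":{"type":"array","items":{"type":"number"}}},"jaw":{"type":"array","items":{"type":"number"}},"newtons":{"type":"number"}},"required":["rot","xyz","jaw"]}

```bash
ls; mkdir -p pics; python3 - <<'E'
from cell import r
import cv2,pickle
print({k:v for k,v in r.observe().items() if k in('time','ee_pos','tcp_rot','force','finger_gap')})
for n in("scene","top","wrist"):
    p=r.get_image(n); cv2.imwrite(f"pics/{n}0.png",p["pixels"][:,:,::-1]); pickle.dump(p,open(f"pics/{n}0.pkl","wb"))
    print(n,p["camera_matrix"],p["dist"],p.get("camera_from_world",p.get("mount")))
    for l in("bottle","bay","caps","cup_a","ink_a","jar","cart_a"):
        print(l,[(round(d["score"],2),[int(a) for a in d["at"]],int(d["region"].sum())) for d in r.regions_of(p,l)])
E
```

```text
pics
{'time': 0.0, 'ee_pos': array([ 0.21649713, -0.63891273,  0.2385897 ]), 'tcp_rot': array([-3.14028442e+00,  1.05523548e-04,  3.26730773e-01]), 'force': array([ 0.33019616, -0.6031272 ,  0.161613  ]), 'finger_gap': 0.9974438516822749}
scene [[538.44035966   0.         276.0473325 ]
 [  0.         538.44035966 210.17467256]
 [  0.           0.           1.        ]] [-0.11950002  0.          0.          0.          0.        ] [[-0.73995852  0.67241318 -0.01794204  0.39887401]
 [-0.55369235 -0.59373244  0.58387205  0.26464721]
 [ 0.38195049  0.44197547  0.8116474  -1.26153868]
 [ 0.          0.          0.          1.        ]]
bottle [(0.9, [449, 208], 1747), (0.71, [208, 165], 1599), (0.56, [298, 263], 1937)]
bay [(0.71, [328, 293], 2871)]
caps [(0.91, [272, 214], 2237), (0.74, [299, 258], 1935)]
cup_a [(0.67, [251, 354], 2668), (0.66, [194, 313], 2679)]
ink_a [(0.86, [160, 268], 993)]
jar [(0.58, [146, 235], 1068)]
cart_a [(0.66, [305, 181], 129), (0.53, [239, 302], 226), (0.43, [176, 242], 197)]
top [[476.27860312   0.         277.39219161]
 [  0.         476.27860312 205.0786
[... 541 characters left out ...]
1169)]
ink_a [(0.9, [305, 109], 445)]
jar [(0.76, [341, 119], 632), (0.64, [174, 196], 1770)]
cart_a [(0.68, [312, 252], 119), (0.45, [253, 140], 110), (0.41, [329, 137], 117)]
wrist [[373.68490623   0.         278.0105322 ]
 [  0.         373.68490623 208.76623555]
 [  0.           0.           1.        ]] [-0.03317101  0.          0.          0.          0.        ] [[ 6.60013193e-04  9.49035631e-01  3.15168106e-01  8.08386959e-02]
 [ 9.99999710e-01 -7.46110849e-04  1.52530594e-04 -9.83064113e-04]
 [ 3.79907311e-04  3.15167914e-01 -9.49035848e-01 -1.34366280e-01]
 [ 0.00000000e+00  0.00000000e+00  0.00000000e+00  1.00000000e+00]]
bottle []
bay []
caps []
cup_a []
ink_a []
jar []
cart_a []
```

View pics/top0.png

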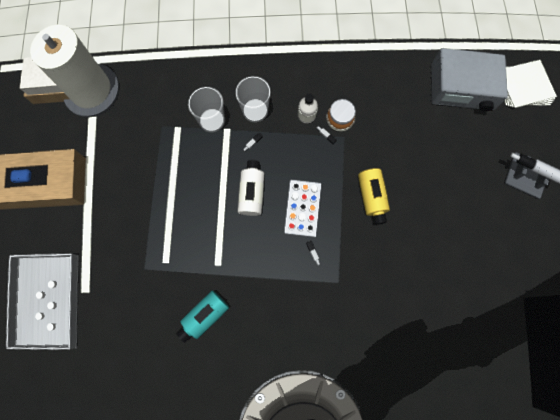

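View pics/scene0.png

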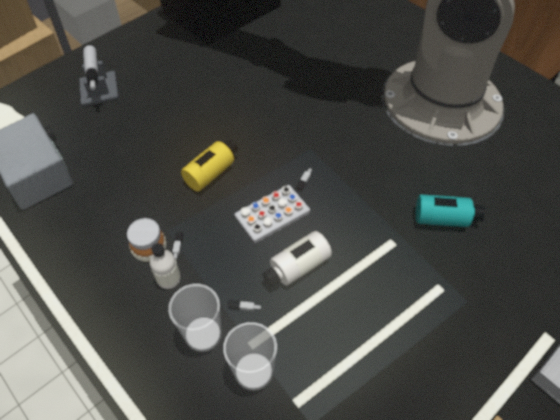

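```bash
python3 -c "
import cv2
a=cv2.imread('pics/top0.png')[120:270,140:340]; cv2.imwrite('pics/top0c.png',cv2.resize(a,None,fx=4,fy=4,interpolation=cv2.INTER_CUBIC))"
```

```text
(no output)
```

View pics/top0c.png

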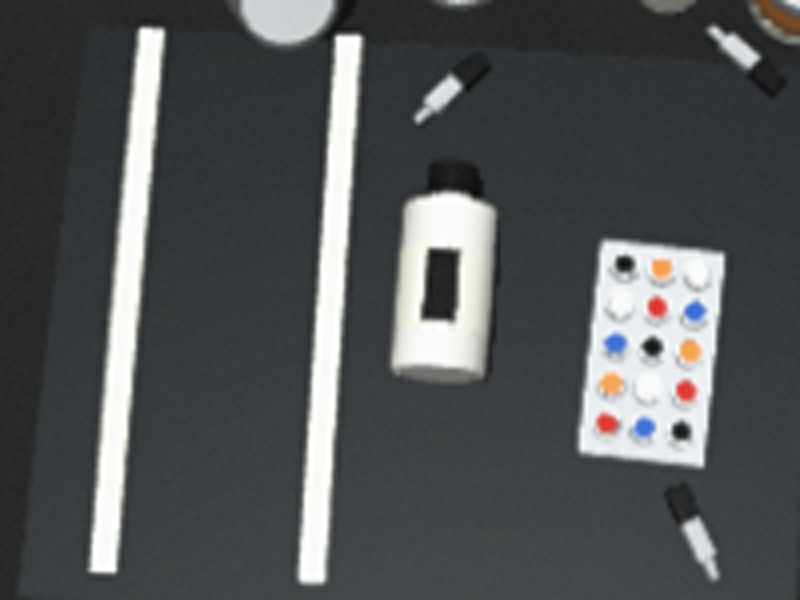

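The top view shows three possible bottles: white lying at (250,190), turquoise at (204,316) and yellow at (374,192). Cap holder at (303,210). The white one is the target; the close crop confirms a white body with a black cap at the far end. The bay strips are at (172,195) and (222,197). The strip at (90,205) is not part of the bay.

```bash
cat > h.py <<'E'
import numpy as np,cv2
def ray(p,uv):
    K=np.array(p["camera_matrix"]);d=np.array(p["dist"])
    u=cv2.undistortPoints(np.array(uv,float).reshape(-1,1,2),K,d).reshape(-1,2)
    T=np.array(p["camera_from_world"]);R=T[:3,:3];c=-R.T@T[:3,3]
    v=np.c_[u[:,0],-u[:,1],-np.ones(len(u))]@R
    return c,v
def onz(p,uv,z):
    c,v=ray(p,uv); return c+v*((z-c[2])/v[:,2])[:,None]
def proj(p,X):
    T=np.array(p["camera_from_world"]);q=np.atleast_2d(X)@T[:3,:3].T+T[:3,3]
    q=q*[1,-1,-1]
    return cv2.projectPoints(q,np.zeros(3),np.zeros(3),np.array(p["camera_matrix"]),np.array(p["dist"]))[0].reshape(-1,2)
def mask_of(body,p):
    # silhouette of cylinder body: x,y,yaw
    x,y,a=body;t=np.linspace(0,2*np.pi,60)
    ax=np.array([np.cos(a),np.sin(a),0]);n=np.array([-np.sin(a),np.cos(a),0])
    P=[np.array([x,y,.028])+s*ax+.028*(np.cos(t)[:,None]*n+np.sin(t)[:,None]*[0,0,1]) for s in(-.05,.05)]
    h=cv2.convexHull(proj(p,np.vstack(P)).astype(np.float32))
    m=np.zeros((420*4,560*4),np.uint8);cv2.fillPoly(m,[np.round(h*4+1.5).astype(np.int32)],255)
    return cv2.resize(m,(560,420),interpolation=cv2.INTER_AREA)/255.
from scipy.optimize import minimize
def fit(views,x0):
    # views: list of (picture, white mask float)
    def cost(b): return sum(np.abs(mask_of(b,p)-m).sum() for p,m in views)
    S=np.array([x0]+[np.array(x0)+d for d in np.diag([.01,.01,.1])])
    s=minimize(cost,x0,method="Nelder-Mead",options=dict(initial_simplex=S,xatol=1e-4,fatol=.5))
    return s.x,s.fun
def whitemask(p,uv,half=45,thr=90):
    g=p["pixels"].min(2).astype(np.uint8)
    m=(g>thr).astype(np.uint8)
    w=np.zeros_like(m);u,v=map(int,uv);w[max(0,v-half):v+half,max(0,u-half):u+half]=1
    n,l=cv2.connectedComponents(m*w)
    k=l[v,u]
    if k==0:
        ls=l[v-12:v+12,u-12:u+12];ls=ls[ls>0];k=np.bincount(ls).argmax()
    q=(l==k).astype(np.uint8)
    # fill holes (label)
    c,_=cv2.findContours(q,cv2.RETR_EXTERNAL,cv2.CHAIN_APPROX_NONE)
    cv2.drawContours(q,c,-1,1,-1)
    return q.astype(float)
E
python3 - <<'E'
import pickle,numpy as np
from h import *
t=pickle.load(open('pics/top0.pkl','rb'));s=pickle.load(open('pics/scene0.pkl','rb'))
off=lambda L:np.array(L)/4+[140-.4,120-.4]
c=onz(t,off([(139,28),(165,28),(89,572),(117,573),(335,35),(362,36),(299,582),(326,583)]),0);print(c.round(3))
cs=onz(s,[(251,345),(394,245),(300,401),(441,290)],0);print("scene ends",cs.round(3))
mt=whitemask(t,(250,175));print(mt.sum())
ms=whitemask(s,(318,247));print(ms.sum())
b0=np.r_[onz(t,[(251,190)],.03)[0,:2],0.0];print(b0)
for v in([(t,mt)],[(s,ms)],[(t,mt),(s,ms)]): print(fit(v,b0))
print("cart",onz(t,[(253,141),(327,134),(313,253)],0.005).round(3))
print("caps",onz(t,off([(601,240),(725,252),(579,455),(705,467)]),.027).round(3))
E
```

```text
[[0.745 0.284 0.   ]
 [0.744 0.268 0.   ]
 [0.404 0.313 0.   ]
 [0.403 0.296 0.   ]
 [0.734 0.16  0.   ]
 [0.732 0.143 0.   ]
 [0.394 0.188 0.   ]
 [0.393 0.172 0.   ]]
scene ends [[0.734 0.15  0.   ]
 [0.401 0.185 0.   ]
 [0.738 0.277 0.   ]
 [0.412 0.307 0.   ]]
1094.0
1907.0
[0.56465739 0.09385221 0.        ]
(array([ 0.56077532,  0.09557694, -0.10640752]), np.float64(41.46666666666667))
(array([ 0.56055047,  0.09347029, -0.1068378 ]), np.float64(113.27058823529411))
(array([ 0.56071669,  0.09432799, -0.09989408]), np.float64(185.10588235294117))
cart [[ 0.695  0.087  0.005]
 [ 0.706 -0.097  0.005]
 [ 0.412 -0.046  0.005]]
caps [[ 0.587  0.001  0.027]
 [ 0.576 -0.072  0.027]
 [ 0.459  0.02   0.027]
 [ 0.449 -0.053  0.027]]
```

```bash
cat > plan.py <<'E'
import numpy as np
from scipy.spatial.transform import Rotation as Ro
def rows(pos,rpy,tpos,tyaw,n):
    R0=Ro.from_euler('xyz',rpy);R1=Ro.from_euler('xyz',[np.pi,0,tyaw])
    rv=(R0.inv()*R1).as_rotvec();out=[];R=R0;p=np.array(pos)
    st=(np.array(tpos)-p)/n
    for i in range(n):
        out.append((np.degrees(rv/n).round(1).tolist(),(R.inv().apply(st)*1000).round(0).tolist()))
        R=R*Ro.from_rotvec(rv/n)
    return out
E
python3 - <<'E'
from cell import r
from plan import *
o=r.observe()
for k in rows(o["ee_pos"],o["tcp_rot"],[.56,.085,.12],1.466,15): print(k)
E
```

```text
([0.0, -0.0, -4.4], [37.0, -38.0, 8.0])
([0.0, -0.0, -4.4], [40.0, -35.0, 8.0])
([0.0, -0.0, -4.4], [43.0, -32.0, 8.0])
([0.0, -0.0, -4.4], [45.0, -29.0, 8.0])
([0.0, -0.0, -4.4], [47.0, -26.0, 8.0])
([0.0, -0.0, -4.4], [49.0, -22.0, 8.0])
([0.0, -0.0, -4.4], [50.0, -18.0, 8.0])
([0.0, -0.0, -4.4], [52.0, -14.0, 8.0])
([0.0, -0.0, -4.4], [52.0, -10.0, 8.0])
([0.0, -0.0, -4.4], [53.0, -6.0, 8.0])
([0.0, -0.0, -4.4], [53.0, -2.0, 8.0])
([0.0, -0.0, -4.4], [53.0, 2.0, 8.0])
([0.0, -0.0, -4.4], [53.0, 6.0, 8.0])
([0.0, -0.0, -4.4], [53.0, 10.0, 8.0])
([0.0, -0.0, -4.4], [52.0, 14.0, 8.0])
```

play_rows(
  rot=[
    [0,0,-4.4],
    [0,0,-4.4],
    [0,0,-4.4],
    [0,0,-4.4],
    [0,0,-4.4],
  ],
  xyz=[
    [37,-38,0],
    [40,-35,0],
    [43,-32,0],
    [45,-29,0],
    [47,-26,0],
  ],
  jaw=[40,40,40,40,40],
  newtons=20,
)

```text
time: 1.82
ee_pos: [0.3313, -0.394, 0.2386]
tcp_rot: [3.14, 0.002, 0.717]
force: [0.7, -0.0, -1.1]
finger_gap: 0.464
```

play_rows(
  rot=[
    [0,0,-4.4],
    [0,0,-4.4],
    [0,0,-4.4],
    [0,0,-4.4],
    [0,0,-4.4],
  ],
  xyz=[
    [49,-22,0],
    [50,-18,0],
    [52,-14,0],
    [52,-10,0],
    [53,-6,0],
  ],
  jaw=[40,40,40,40,40],
)

```text
time: 2.45
ee_pos: [0.4452, -0.1431, 0.2396]
tcp_rot: [3.137, 0.003, 1.113]
force: [0.5, -1.1, 0.6]
finger_gap: 0.466
```

```bash
python3 - <<'E'
from cell import r
from plan import *
o=r.observe();print(o["time"],o["ee_pos"],o["tcp_rot"],o["q"],o["force"],o["finger_gap"])
for k in rows(o["ee_pos"],o["tcp_rot"],[.56,.085,.12],1.466,10): print(k)
E
```

```text
2.45 [ 0.44518005 -0.14311629  0.23961459] [3.13702689e+00 2.91625955e-03 1.11300264e+00] [ 0.52790244  0.10365356 -0.37911228  2.03686229  0.05029178  1.00548866
 -0.33396624] [ 0.46672646 -1.07294069  0.59562078] 0.46591154823597175
([0.0, 0.0, -2.0], [26.0, 0.0, 12.0])
([0.0, 0.0, -2.0], [26.0, 1.0, 12.0])
([0.0, 0.0, -2.0], [25.0, 2.0, 12.0])
([0.0, 0.0, -2.0], [25.0, 3.0, 12.0])
([0.0, 0.0, -2.0], [25.0, 4.0, 12.0])
([0.0, 0.0, -2.0], [25.0, 5.0, 12.0])
([0.0, 0.0, -2.0], [25.0, 6.0, 12.0])
([0.0, 0.0, -2.0], [25.0, 6.0, 12.0])
([0.0, 0.0, -2.0], [24.0, 7.0, 12.0])
([0.0, 0.0, -2.0], [24.0, 8.0, 12.0])
```

play_rows(
  rot=[
    [0,0,-4],
    [0,0,-4],
    [0,0,-4],
    [0,0,-4],
    [0,0,-4],
  ],
  xyz=[
    [52,1,24],
    [51,5,24],
    [50,9,24],
    [50,12,24],
    [49,15,24],
  ],
  jaw=[40,40,40,40,40],
)

```text
time: 3.08
ee_pos: [0.5695, 0.0912, 0.1189]
tcp_rot: [3.13, 0.005, 1.472]
force: [1.1, -1.9, 1.1]
finger_gap: 0.471
```

```bash
python3 - <<'E'
from cell import r
from plan import *
import cv2
o=r.observe();print(o["time"],o["ee_pos"],o["tcp_rot"],o["q"],o["force"],o["finger_gap"])
for k in rows(o["ee_pos"],o["tcp_rot"],[.56,.085,.09],1.466,3): print(k)
for n in("wrist","scene"):
    p=r.get_image(n);cv2.imwrite(f"pics/{n}1.png",p["pixels"][:,:,::-1])
E
```

```text
3.075 [0.56951704 0.09118787 0.11893946] [3.13028017 0.00507049 1.4717317 ] [ 0.13599561  0.44779718 -0.51489211  1.91644605  0.30213372  0.84390551
 -0.63708732] [ 1.0535391  -1.92837329  1.07441657] 0.4705582640527048
([0.2, 0.1, 0.1], [-2.0, -3.0, 10.0])
([0.2, 0.1, 0.1], [-2.0, -3.0, 10.0])
([0.2, 0.1, 0.1], [-2.0, -3.0, 10.0])
```

View pics/wrist1.png

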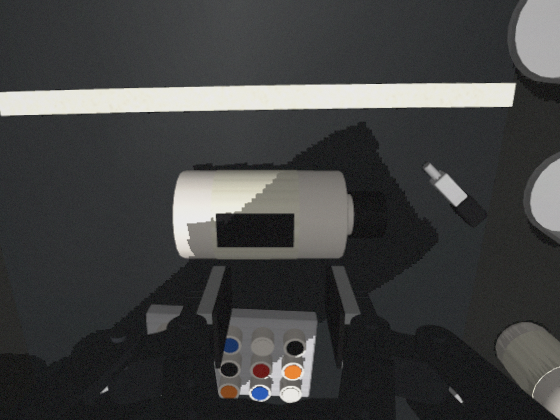

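View pics/scene1.png

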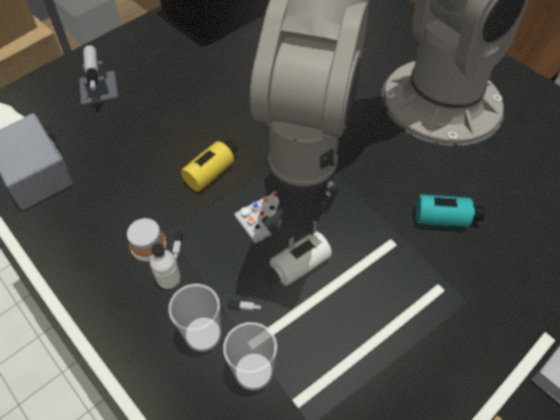

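The wrist view shows the white bottle's body across (180–345, 170–258) with its cap on the right, and the near strip at row 97. The fingers straddle along the bottle's axis as planned.

play_rows(
  rot=[
    [0.3,0.1,0.1],
    [0.3,0.1,0.1],
    [0,0,0],
    [0,0,0],
    [0,0,0],
  ],
  xyz=[
    [-3,-4,14],
    [-3,-4,14],
    [0,0,8],
    [0,0,6],
    [0,0,4],
  ],
  jaw=[30,30,30,30,30],
)

```text
time: 3.8
ee_pos: [0.5595, 0.0869, 0.0685]
tcp_rot: [-3.139, 0.0, 1.47]
force: [0.5, -0.1, 0.1]
finger_gap: 0.354
```

play_rows(
  rot=[
    [0,0,0],
    [0,0,0],
    [0,0,0],
    [0,0,0],
    [0,0,0],
  ],
  xyz=[
    [0,0,3],
    [0,0,2],
    [0,0,1],
    [0,0,1],
    [0,0,1],
  ],
  jaw=[30,30,30,30,30],
)

```text
time: 4.42
ee_pos: [0.5603, 0.0883, 0.0633]
tcp_rot: [-3.142, -0.0, 1.471]
force: [-8.8, 0.5, 18.3]
finger_gap: 0.351
```

play_rows(
  rot=[
    [0,0,0],
    [0,0,0],
    [0,0,0],
    [0,0,0],
    [0,0,0],
  ],
  xyz=[
    [5,0,-0.3],
    [7,0,0],
    [7,0,0],
    [7,0,0],
    [6,0,0],
  ],
  jaw=[30,30,30,30,30],
)

```text
time: 5.05
ee_pos: [0.564, 0.1222, 0.0641]
tcp_rot: [3.141, -0.0, 1.471]
force: [0.0, 0.7, -1.0]
finger_gap: 0.349
```

```bash
cat > look.py <<'E'
import sys,pickle,cv2
from cell import r
from h import *
tag,b0=sys.argv[1],eval(sys.argv[2])
o=r.observe();print(o["time"],o["ee_pos"].round(4),o["tcp_rot"].round(3),o["force"].round(1))
from scipy.spatial.transform import Rotation as Ro
W=np.eye(4);W[:3,:3]=Ro.from_euler('xyz',o["tcp_rot"]).as_matrix();W[:3,3]=o["ee_pos"]
p=r.get_image("wrist");cv2.imwrite(f"pics/wrist{tag}.png",p["pixels"][:,:,::-1])
p["camera_from_world"]=np.linalg.inv(W@np.array(p["mount"]))
pickle.dump(p,open(f"pics/wrist{tag}.pkl","wb"))
s=r.get_image("scene");cv2.imwrite(f"pics/scene{tag}.png",s["pixels"][:,:,::-1])
pickle.dump(s,open(f"pics/scene{tag}.pkl","wb"))
for q,n in((p,"w"),(s,"s")):
    d=r.regions_of(q,"bottle")
    for k in d[:4]:
        try:
            m=k["region"].astype(float)
            c=onz(q,[k["at"]],.04)[0]
            if n=="s" and np.hypot(*(c[:2]-b0[:2]))>.07: continue
            f=fit([(q,m)],[*b0]);print(n,round(k["score"],2),k["at"],c[:2].round(3),f[0].round(4),round(f[1]),int(m.sum()))
        except Exception as e: print(n,e)
    im=q["pixels"][:,:,::-1].copy()
E
python3 look.py 2 "[.562,.108,-.1]"
```

```text
5.05 [0.564  0.1222 0.0641] [ 3.141 -0.     1.471] [ 0.   0.7 -1. ]
w 0.66 [284.8, 285.3] [0.566 0.112] [ 0.5624  0.1005 -0.1139] 11325 17698
s 0.91 [286.2, 272.7] [0.608 0.104] [ 0.5882  0.1    -0.3237] 963 1104
```

View pics/wrist2.png

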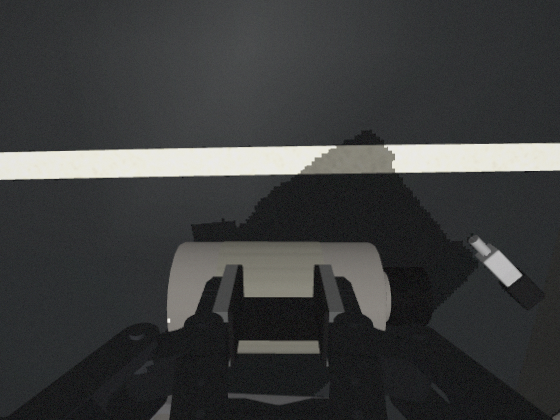

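View pics/scene2.png

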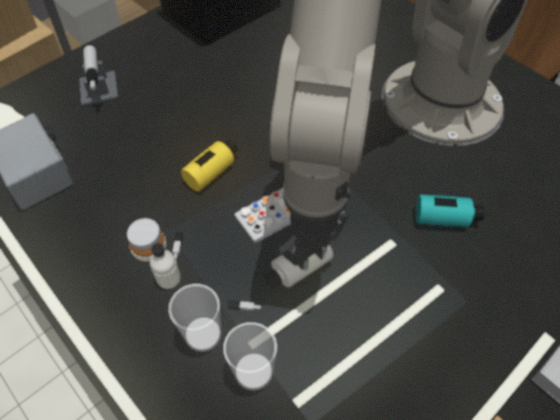

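play_rows(
  rot=[
    [0,0,0],
    [0,0,0],
    [0,0,0],
    [0,0,0],
    [0,0,0],
  ],
  xyz=[
    [0,0,-12],
    [-15,0,-12],
    [-15,0,0],
    [0,0,0],
    [0,0,0],
  ],
  jaw=[30,30,30,30,30],
)

```text
time: 5.88
ee_pos: [0.5609, 0.0874, 0.0904]
tcp_rot: [3.14, 0.001, 1.468]
force: [0.0, 0.8, -0.1]
finger_gap: 0.355
```

```bash
python3 look.py 3 "[.562,.108,-.1]"
```

```text
5.875 [0.5609 0.0874 0.0904] [3.140e+00 1.000e-03 1.468e+00] [ 0.   0.8 -0.1]
w 0.76 [286.9, 214.9] [0.567 0.104] [ 0.5613  0.1001 -0.1071] 2604 22245
s 0.81 [298.0, 264.9] [0.582 0.107] [ 0.5667  0.0992 -0.0678] 267 1927
```

View pics/wrist3.png

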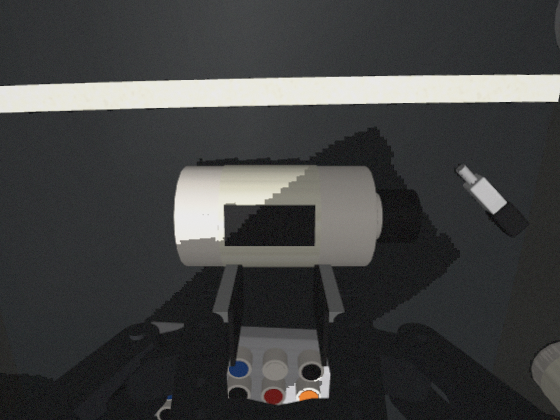

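play_rows(
  rot=[
    [0,0,0],
    [0,0,0],
    [0,0,0],
    [0,0,0],
    [0,0,0],
  ],
  xyz=[
    [3,0,12],
    [0,0,10],
    [0,0,3],
    [0,0,1],
    [0,0,0.6],
  ],
  jaw=[30,30,30,30,30],
)

```text
time: 6.7
ee_pos: [0.5612, 0.0936, 0.0633]
tcp_rot: [3.14, 0.0, 1.471]
force: [-9.0, 1.3, 20.7]
finger_gap: 0.356
```

play_rows(
  rot=[
    [0,0,0],
    [0,0,0],
    [0,0,0],
    [0,0,0],
    [0,0,0],
  ],
  xyz=[
    [6,0,0.3],
    [8,0,0.5],
    [8,0,0.5],
    [8,0,0.5],
    [0,0,-10],
  ],
  jaw=[30,30,30,30,30],
)

```text
time: 7.32
ee_pos: [0.5638, 0.126, 0.073]
tcp_rot: [3.14, 0.0, 1.473]
force: [-0.6, 0.2, -0.5]
finger_gap: 0.354
```

play_rows(
  rot=[
    [0,0,0],
    [0,0,0],
    [0,0,0],
    [0,0,0],
    [0,0,0],
  ],
  xyz=[
    [0,0,-15],
    [-10,0,0],
    [-5,0,0],
    [0,0,0],
    [0,0,0],
  ],
  jaw=[30,30,30,30,30],
)

```text
time: 7.95
ee_pos: [0.5626, 0.108, 0.0896]
tcp_rot: [3.139, 0.001, 1.471]
force: [0.3, 0.8, 0.3]
finger_gap: 0.345
```

```bash
python3 look.py 4 "[.562,.118,-.1]"
```

```text
7.95 [0.5626 0.108  0.0896] [3.139e+00 1.000e-03 1.471e+00] [0.3 0.8 0.3]
w 0.57 [289.2, 215.0] [0.57  0.125] [ 0.5634  0.1202 -0.1068] 2720 22564
s 0.67 [307.2, 270.7] [0.578 0.126] [ 0.5675  0.1182 -0.1074] 262 2035
```

View pics/wrist4.png

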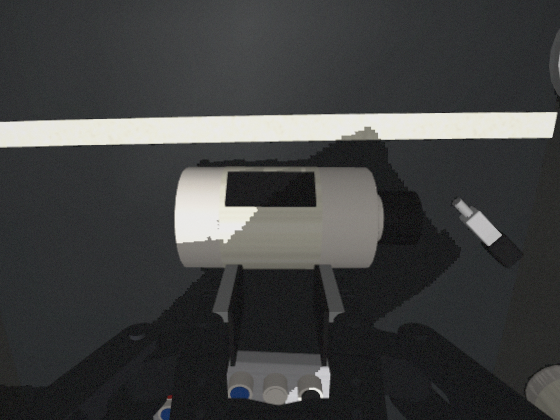

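play_rows(
  rot=[
    [0,0,0],
    [0,0,0],
    [0,0,0],
    [0,0,0],
    [0,0,0],
  ],
  xyz=[
    [0,0,12],
    [0,0,10],
    [0,0,2.5],
    [0,0,1],
    [0,0,0.6],
  ],
  jaw=[30,30,30,30,30],
)

```text
time: 8.78
ee_pos: [0.5628, 0.1096, 0.063]
tcp_rot: [3.139, 0.001, 1.472]
force: [-8.1, -1.5, 21.2]
finger_gap: 0.354
```

play_rows(
  rot=[
    [0,0,0],
    [0,0,0],
    [0,0,0],
    [0,0,0],
    [0,0,0],
  ],
  xyz=[
    [6,0,0.3],
    [11,0,0.5],
    [11,0,0.5],
    [11,0,0.5],
    [0,0,-12],
  ],
  jaw=[30,30,30,30,30],
)

```text
time: 9.4
ee_pos: [0.5661, 0.151, 0.075]
tcp_rot: [3.139, 0.001, 1.474]
force: [0.3, -0.9, 0.4]
finger_gap: 0.351
```

play_rows(
  rot=[
    [0,0,0],
    [0,0,0],
    [0,0,0],
    [0,0,0],
    [0,0,0],
  ],
  xyz=[
    [0,0,-13],
    [-10,0,0],
    [-5,0,0],
    [0,0,0],
    [0,0,0],
  ],
  jaw=[30,30,30,30,30],
)

```text
time: 10.02
ee_pos: [0.565, 0.1326, 0.0898]
tcp_rot: [3.138, 0.001, 1.471]
force: [-0.1, -0.3, 0.5]
finger_gap: 0.355
```

```bash
python3 look.py 5 "[.565,.143,-.1]"
```

```text
10.025 [0.565  0.1326 0.0898] [3.138e+00 1.000e-03 1.471e+00] [-0.1 -0.3  0.5]
w 0.74 [286.8, 207.5] [0.571 0.153] [ 0.5668  0.1496 -0.1057] 2772 22765
s 0.59 [315.2, 280.4] [0.582 0.15 ] [ 0.5707  0.1476 -0.1013] 255 2081
```

View pics/wrist5.png

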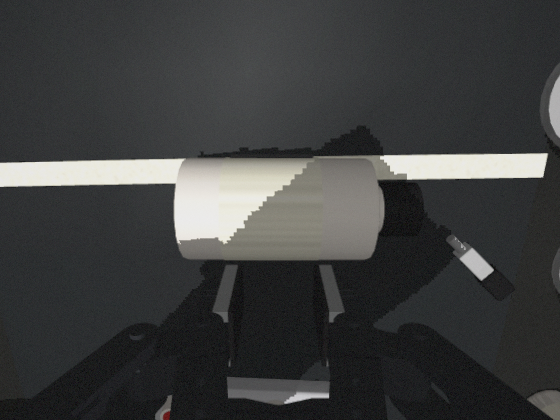

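play_rows(
  rot=[
    [0,0,0],
    [0,0,0],
    [0,0,0],
    [0,0,0],
    [0,0,0],
  ],
  xyz=[
    [6,0,12],
    [0,0,10],
    [0,0,2.5],
    [0,0,1],
    [0,0,0.6],
  ],
  jaw=[30,30,30,30,30],
)

```text
time: 10.85
ee_pos: [0.5659, 0.1412, 0.0632]
tcp_rot: [3.138, 0.001, 1.473]
force: [-7.2, 0.8, 19.5]
finger_gap: 0.351
```

play_rows(
  rot=[
    [0,0,0],
    [0,0,0],
    [0,0,0],
    [0,0,0],
    [0,0,0],
  ],
  xyz=[
    [6,0,0.3],
    [11,0,0.5],
    [11,0,0.5],
    [11,0,0.5],
    [0,0,-12],
  ],
  jaw=[30,30,30,30,30],
)

```text
time: 11.48
ee_pos: [0.5691, 0.1823, 0.0749]
tcp_rot: [3.138, 0.001, 1.474]
force: [-0.1, -0.7, -0.4]
finger_gap: 0.353
```

play_rows(
  rot=[
    [0,0,0],
    [0,0,0],
    [0,0,0],
    [0,0,0],
    [0,0,0],
  ],
  xyz=[
    [0,0,-13],
    [-10,0,0],
    [-5,0,0],
    [0,0,0],
    [0,0,0],
  ],
  jaw=[30,30,30,30,30],
)

```text
time: 12.1
ee_pos: [0.5682, 0.1638, 0.0898]
tcp_rot: [3.136, 0.001, 1.471]
force: [0.7, -0.1, -1.0]
finger_gap: 0.347
```

```bash
python3 look.py 6 "[.568,.175,-.1]"
```

```text
12.1 [0.5682 0.1638 0.0898] [3.136e+00 1.000e-03 1.471e+00] [ 0.7 -0.1 -1. ]
w 0.82 [287.5, 209.2] [0.575 0.184] [ 0.5697  0.1798 -0.1074] 2540 22708
s 0.9 [327.8, 295.5] [0.586 0.186] [ 0.5742  0.1781 -0.0941] 283 2124
```

View pics/wrist6.png

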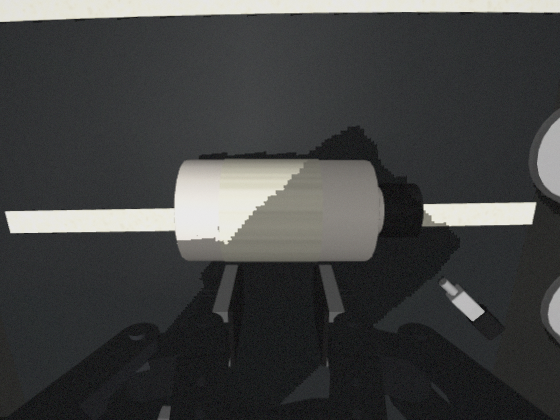

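play_rows(
  rot=[
    [0,0,0],
    [0,0,0],
    [0,0,0],
    [0,0,0],
    [0,0,0],
  ],
  xyz=[
    [6,0,12],
    [0,0,10],
    [0,0,2.5],
    [0,0,1],
    [0,0,0.6],
  ],
  jaw=[30,30,30,30,30],
)

```text
time: 12.92
ee_pos: [0.569, 0.1729, 0.0633]
tcp_rot: [3.136, -0.0, 1.474]
force: [-7.2, 0.7, 16.8]
finger_gap: 0.353
```

play_rows(
  rot=[
    [0,0,0],
    [0,0,0],
    [0,0,0],
    [0,0,0],
    [0,0,0],
  ],
  xyz=[
    [6,0,0.3],
    [11,0,0.5],
    [11,0,0.5],
    [11,0,0.5],
    [0,0,-12],
  ],
  jaw=[30,30,30,30,30],
)

```text
time: 13.55
ee_pos: [0.5723, 0.214, 0.0748]
tcp_rot: [3.136, -0.0, 1.475]
force: [-0.1, 0.2, 0.5]
finger_gap: 0.35
```

play_rows(
  rot=[
    [0,0,0],
    [0,0,0],
    [0,0,0],
    [0,0,0],
    [0,0,0],
  ],
  xyz=[
    [0,0,-13],
    [-10,0,0],
    [-5,0,0],
    [0,0,0],
    [0,0,0],
  ],
  jaw=[30,30,30,30,30],
)

```text
time: 14.18
ee_pos: [0.5714, 0.1955, 0.0897]
tcp_rot: [3.135, 0.0, 1.472]
force: [0.7, 0.6, -0.7]
finger_gap: 0.346
```

```bash
python3 look.py 7 "[.572,.208,-.1]"
```

```text
14.175 [0.5714 0.1955 0.0897] [3.135 0.    1.472] [ 0.7  0.6 -0.7]
w 0.93 [288.7, 210.5] [0.579 0.215] [ 0.573   0.2113 -0.1015] 2550 22659
s 0.88 [338.3, 308.0] [0.59  0.214] [ 0.577   0.2097 -0.1157] 308 2288
```

View pics/wrist7.png

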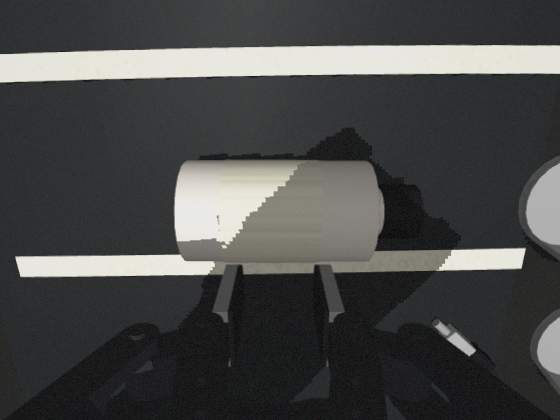

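play_rows(
  rot=[
    [0,0,0],
    [0,0,0],
    [0,0,0],
    [0,0,0],
    [0,0,0],
  ],
  xyz=[
    [6,0,12],
    [0,0,10],
    [0,0,2.5],
    [0,0,1],
    [0,0,0.6],
  ],
  jaw=[30,30,30,30,30],
)

```text
time: 15.0
ee_pos: [0.5722, 0.2049, 0.0633]
tcp_rot: [3.134, -0.001, 1.475]
force: [-5.7, -0.4, 16.0]
finger_gap: 0.351
```

play_rows(
  rot=[
    [0,0,0],
    [0,0,0],
    [0,0,0],
    [0,0,0],
    [0,0,0],
  ],
  xyz=[
    [6,0,0.3],
    [7,0,0.5],
    [7,0,0.5],
    [5,0,0.5],
    [0,0,-12],
  ],
  jaw=[30,30,30,30,30],
)

```text
time: 15.62
ee_pos: [0.5743, 0.2322, 0.0751]
tcp_rot: [3.134, -0.002, 1.476]
force: [-0.9, -0.5, -0.3]
finger_gap: 0.353
```

play_rows(
  rot=[
    [0,0,0],
    [0,0,0],
    [0,0,0],
    [0,0,0],
    [0,0,0],
  ],
  xyz=[
    [0,0,-13],
    [-7,0,0],
    [0,0,0],
    [0,0,0],
    [0,0,0],
  ],
  jaw=[30,30,30,30,30],
)

```text
time: 16.25
ee_pos: [0.574, 0.2234, 0.0898]
tcp_rot: [3.133, -0.002, 1.474]
force: [-0.9, -0.0, 0.6]
finger_gap: 0.352
```

```bash
python3 look.py 8 "[.574,.227,-.1]"
```

```text
16.25 [0.574  0.2234 0.0898] [ 3.133e+00 -2.000e-03  1.474e+00] [-0.9 -0.   0.6]
w 0.62 [287.6, 230.1] [0.58  0.232] [ 0.5745  0.2267 -0.107 ] 3341 21222
w 0.43 [545.6, 374.7] [0.733 0.118] [ 0.6288 -0.0471  0.5519] 2303 2303
s 0.58 [341.9, 317.0] [0.598 0.23 ] [ 0.58    0.2262 -0.1408] 506 2087
```

View pics/wrist8.png

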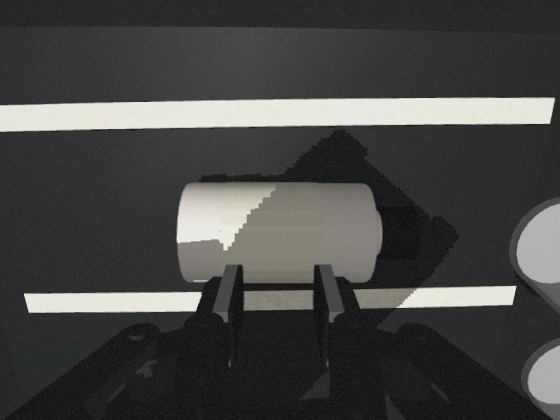

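The bottle now lies between the strips at (280,232), about 1 mm from the bay's midline. I'll take the hand up and away.

play_rows(
  rot=[
    [0,0,0],
    [0,0,0],
    [0,0,0],
    [0,0,0],
    [0,0,0],
  ],
  xyz=[
    [0,0,-40],
    [0,0,-50],
    [-30,0,-40],
    [-60,0,0],
    [-60,0,0],
  ],
  jaw=[30,30,30,30,30],
)

```text
time: 17.08
ee_pos: [0.5579, 0.0762, 0.2231]
tcp_rot: [3.133, -0.004, 1.484]
force: [0.7, 0.6, 0.8]
finger_gap: 0.352
```

play_rows(
  rot=[
    [0,0,0],
    [0,0,0],
    [0,0,0],
    [0,0,0],
    [0,0,0],
  ],
  xyz=[
    [-60,-10,0],
    [-60,10,0],
    [-60,20,0],
    [-60,20,0],
    [-60,20,0],
  ],
  jaw=[30,30,30,30,30],
)

```text
time: 17.7
ee_pos: [0.5892, -0.2298, 0.2244]
tcp_rot: [3.13, -0.003, 1.485]
force: [0.9, 0.4, 0.9]
finger_gap: 0.351
```

```bash
python3 - <<'E'
from cell import r
from h import *
import pickle
o=r.observe();print(o["time"],o["ee_pos"],o["force"])
t=r.get_image("top");s=r.get_image("scene")
cv2.imwrite("pics/top9.png",t["pixels"][:,:,::-1])
b0=[.5745,.2267,-.105]
V=[]
for q in(t,s):
    m=whitemask(q,proj(q,[[.5745,.2267,.05]])[0]);print(m.sum());V.append((q,m));print(fit([V[-1]],b0))
b,_=fit(V,b0);print(b)
c=np.array([.569,.228]);a=-.085
for q in(-.05,.05,.076):
    d=b[:2]+q*np.array([np.cos(b[2]),np.sin(b[2])])-c;print(q,d@[np.cos(a),np.sin(a)],d@[-np.sin(a),np.cos(a)])
for l in("cup_a","ink_a","jar","cart_a"):
    print(l,[(round(d["score"],2),[int(x) for x in d["at"]]) for d in r.regions_of(t,l)])
E
```

```text
17.7 [ 0.58917981 -0.22978827  0.22443127] [0.89343645 0.39249692 0.89847514]
1077.0
(array([ 0.57505089,  0.22765587, -0.1120858 ]), np.float64(46.42745098039215))
2215.0
(array([ 0.57508719,  0.22490097, -0.11067307]), np.float64(129.56470588235294))
[ 0.57484527  0.22580626 -0.11156326]
-0.05 -0.04397195480988886 -0.00036156536426721974
0.05 0.055992766929333845 -0.0030175788431108398
0.076 0.08198359458153165 -0.003708142347610213
cup_a [(0.82, [253, 98]), (0.66, [205, 109])]
ink_a [(0.76, [303, 111])]
jar [(0.7, [340, 117])]
cart_a [(0.65, [251, 140]), (0.63, [329, 136]), (0.49, [314, 252])]
```

View pics/top9.png

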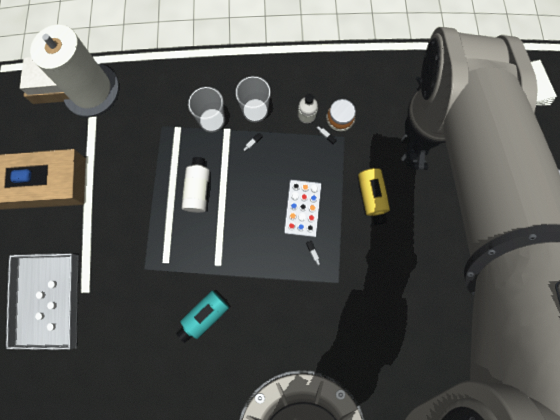

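The top view shows the white bottle at (195,187) between the strips at (172,195) and (222,197). Nothing else has visibly moved, and the hand is clear.

```bash
python3 -c "
from cell import r
print(r.job_done())"
```

```text
the job is handed in; nothing more can be done
None
```

The white bottle now lies still in the bay between the two tape strips, and I've handed the job in at about 18 s of the 48 s allowed.

- **How I did it:** I rolled it about 132 mm in six light strokes with both fingertips on top of its body. After the last stroke I lifted the hand and moved it well clear. The forces I read while pressing were about 16–21 N.
- **Final position:** in the last images the bottle sat within about 4 mm of the bay's midline and about 1.5° off the strips' direction. That leaves it over neither strip and well inside their ends. The top and scene cameras differ by about 3 mm across the bay, against a margin of about 25 mm each side.
- **Other objects:** the bystanders show at the same places as at the start, within 2 pixels.
- **What went differently:** the first stroke lost contact early and rolled the bottle only about 6 mm, so I kept a slight downward push on the later ones. The network's bottle outlines were unreliable when the fingers covered the bottle, so I measured only with the hand lifted.

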